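# Third hand at the core mounting jig

### The arm

A 7-joint arm with a two-finger parallel gripper is mounted at the origin on the work surface. World frame = base frame: x ahead of the robot, y to its left, z up, the work surface at z = 0. Lengths are in m, angles in rad, forces in N, time in s.
With the tool pointing down it reaches from about 0.4 to 0.875 m from the base axis. Payload 19.3 kg.
Tool frame: the origin (TCP) lies between the finger pads; the fingertips stand 17 mm ahead of it and the grasp point (between the pads) lies 2 mm behind it; z points along the fingers, x is the direction in which the jaws open and shut, and the axes are right-handed (so a half turn about z gives the same grasp; the last joint's range is limited). The gripper opens to 85 mm and grips with 20 to 120 N. Pads are 22 mm wide; open, the fingers measure 114 mm over their backs; the gripper's body (76 mm by 85 mm) begins 54 mm behind the grasp point. The pads swing forward as they close: fully open they stand 13 mm farther back than shut.
Start: joints at [-1.239, 0.521, -0.036, 1.599, 0.021, 1.021, -0.113], TCP at [0.244, 0.575, 0.248] pointing down, gripper open.
Joint ranges: [-2.91, 2.91], [-0.3, 2.13], [-1.5, 1.42], [0.17, 2.43], [-1.26, 4.41], [0.16, 1.93], [-2.52, 2.52]. Speed limits (rad/s): [1.89, 1.89, 2.39, 2.39, 3.01, 3.01, 3.01].

### API

Orientations are given as [roll, pitch, yaw] about the fixed x, y, z axes, in that order (R = Rz(yaw) Ry(pitch) Rx(roll)).
In Python, from workcell import bot gives the robot as it stands. The module is installed in compiled form; this text tells all that it offers.
- The arm moves only by the tool arm_command, never from a script. Its argument "targets" is a list of rows, each a list of 6 numbers: the shift along the tool's x, y, z in mm, then the turn, a rotation vector about the tool's x, y, z in degrees. In form: [[x, y, z, wx, wy, wz], ...]. A call has 1 to 8 rows; each row shifts and turns the pose as measured when the row begins, along the tool's axes as they then stand; what a row does not reach is not made up. A row lasts 1/10 s, in which the tool goes at most 50 mm and 8.59 degrees, less where a joint would pass 70% of its speed; a pose out of reach is approached as far as the arm can. A call is refused whole if a number of a shift passes 50 or a number of a turn 8.59, either way. A call with a gripper value outside its range is refused whole. "grip" is the opening in per cent of the stroke, from 0 (shut) to 100 (fully open), set as the call begins (left out, the last holds). The fingers move at their own pace and stop on an object; "grip_force" is the grip in N (left out, the last holds). Time passes only in rows, so rows that do not move let the fingers close. It gives the time, the measured TCP pose, the force and the opening at its end, in the units of the state.
- bot.observe(): the state, without advancing time (a new reading comes with each control period).
- bot.grab_frame(name): name is "scene" or "top"; returns a dict with "color" (384x512x3 uint8, red, green, blue), "depth" (384x512 float32, m along the optical axis (not along the pixel's ray), 0 where there is no reading), "fov_y" (degrees; the focal length in pixels is half the picture's height over the tangent of half this angle, whatever the lens; pixels are square), "cx", "cy" (the principal point, pixels), "R" (3x3) and "t" (3): a world point X has camera coordinates R X + t. Camera axes: x right, y down, z forward; pixel columns grow to the right and rows downward; lengths in m; the calibration is good to about 2 mm. A picture is of the moment at which its call begins.
- bot.job_done(): hands the job in, once; it reports no verdict.
The state is a dict: "clock": time; "qpos": joint angles; "qd": joint speeds; "joint_efforts": joint torques, N m; "position": TCP position; "tool_rot": TCP orientation; "force": force on the tool from outside, world axes, zero at the start; "moment": the same for the moment, N m; "grip_width": finger opening in m.
Only numpy, scipy, OpenCV 4.12 (cv2) and the standard library are available. Lean on these libraries where they do the work, as an engineer would, in place of code of your own. Each camera call takes 0.05 s, during which the arm holds its last target. There are 200 camera calls.

### The job

On the core mounting jig, first swing the hinged keeper bar shut over the orange core carrier until it clicks home in its detent. Then slide the carrier along its channel against the sprung stop until the red pointer stands in the green zone of the gauge, and hold it pressed there steadily for at least two seconds, as a third hand while I drive the screws: finish while still holding it so, with nothing let go. Never run the pointer into the end of the scale, and leave the other things on the jig and the bench alone.

Things in the scene. Friction and masses are not known exactly. Their poses are not given: they have to be found in the camera images.
- jig: core mounting jig, aluminium plate 12 mm thick fixed to the bench, from x -130 to 235 and y -85 to 115 mm of its origin, which lies at bench level in the middle of the channel; x along the channel towards the sprung stop, z up. Two blue rails (z 12 to 30 mm, 65 mm apart, x -100 to 100) form the channel, open at the -x end. The keeper's latch post: x 28 to 70, y 47 to 63, up to z 72
- carrier: the orange core carrier, a loose block 150 x 60 x 28 mm with a flat grey stone core on top (34 mm high in all), 0.2 to 0.4 kg, lying in the jig's channel on the plate (underside at z 12 mm). Origin at the centre of its underside, x along its 150 mm length and nearly along the jig's x. At the start it stands 12 to 38 mm short of the pad of the stop
- carrier_end (a point): the middle of the carrier's near end face (-x end), half-way up the orange block (z 26 mm): the flat face to push on; push along the jig's +x. Sliding drags with some 2 to 10 N, so the finger feels more than the pad does: go by the gauge
- pad: steel pad of the sprung stop, 8 mm thick, 56 mm wide, z 16 to 52 mm, before a grey gauge housing (jig x 151 to 229, y -32 to 32, up to z 58 mm). Origin in the middle of its face towards the carrier, at z 12 mm (the plate's top); x like the jig's. Fully out, its face stands at jig x = +95 mm
- gauge (a joint): travel of the sprung stop in m: 0 = fully out, grows as the pad is pushed in (jig's +x), end of travel 0.048. Spring 400 N/m, so 0.025 means 10 N. A red pointer bar across the white top of the gauge housing moves with the pad: in the green zone from 0.015 to 0.035 (6 to 14 N), in the red zone at the end of the scale from 0.040
- keeper (a joint): angle of the keeper bar in rad: 0 = shut, across the channel along the jig's +y; grows counter-clockwise from above as it opens towards the jig's -x (1.57 = along -x). Starts at 0.95 to 1.75. Light friction hinge (0.3 N at the knob), stays where left; a sprung ball in the latch post resists with about 2 N from 0.13 to 0.05 rad, then pulls the bar home to its stop at 0 and keeps it there
- keeper_knob (a point): centre of the round black upright knob on the free end of the keeper bar, 18 mm diameter, 40 mm tall (z 70 to 110 mm), at z 90 mm, 125 mm from the hinge axis. The steel bar below it is 20 mm wide, z 60 to 70 mm, and ends with the knob; a pushing finger or a grasp of the knob both move it
- keeper_hinge (a point): the upright hinge axis of the keeper bar, at z 65 mm; at jig x +50, y -60 mm
- screw_pot: bystander on the jig: small black pot, 34 mm diameter, 26 mm high, origin under its centre
- driver: bystander on the jig: yellow-handled screwdriver 150 mm long lying along its x; origin under its middle
- wash_bottle: bystander: white bottle, 64 mm diameter, 170 mm high
- jar_a: bystander: amber jar, 52 mm diameter, 70 mm high
- jar_b: bystander: clear jar with red lid, 52 mm diameter, 70 mm high
- dish: bystander: white dish of stones, 150 mm diameter, 27 mm high
- hard_hat: bystander: white hard hat, 270 mm diameter, 146 mm high
Things that resemble listed ones, but are neither listed nor needed, are in the scene too. There is more than one size of the carrier; the job needs the middle-sized.

How it is judged:
On the way, in this order (a step that is already met when the one before it is completed fails the run):
1. the keeper bar is shut in its detent (value of joint keeper below 0.04 rad and velocity of joint keeper between -0.2 and 0.2 rad/s), for 0.2 s.
2. the carrier is held against the pad with the pointer in the green zone, keeper shut, for 1.5 s (value of joint keeper below 0.04 rad and contact force between carrier and pad between 5.2 and 15 N and value of joint gauge between 0.014 and 0.0365 m and angle between the x axis of carrier and the x axis of pad, either way round below 0.06 rad and angle between carrier's own z axis and vertical below 0.05 rad and contact force between any of the fingers, the arm and carrier above 3 N), for 1.5 s.
At the end, for the whole second after the job is handed in: the robot still presses the carrier (over 3 N), flat and square (0.06 rad) and at rest, against the pad with 5.2 to 15 N, pointer in the green zone (gauge 0.014 to 0.0365 m), and the keeper is shut (below 0.04 rad) (all of step 2 and linear speed of carrier below 0.01 m/s); the arm keeps its last pose, push and grip.
It fails at once if the pointer was run into the end of the scale (gauge over 0.044 m) (value of joint gauge above 0.044 m).
It fails at once if another thing on the jig or bench was moved by more than 30 mm (distance of any of screw_pot, driver, wash_bottle, jar_a, jar_b, dish, hard_hat from where it was at the start of the episode above 0.03 m).
It also fails if it takes over 64 s, if anything falls off the work surface, if the arm or the gripper's body presses on something with over 40 N, if the wrist force passes 120 N, or if a joint passes its speed limit or range.

## Working session

There is one attempt and no reset: what is moved stays moved. The work goes in short steps, Python scripts to look and compute and a tool call to move; the robot and the scene stay as the last step left them, time stands still between calls to the robot, and variables do not carry over. Pictures are saved under pics/ and viewed, about 8 in all and at most 12, crops included, and the job is handed in when it is done.

Besides the shell and the picture viewer there is one more tool, called after "Call:" by a JSON object that holds its "op" and its "data", one argument or row to a line. arm_command: Moves the arm, as the interface text tells. Its arguments: {"type":"object","properties":{"targets":{"type":"array"},"grip":{"type":"number"},"grip_force":{"type":"number"}},"required":["targets"]}

```bash
mkdir -p pics
cat > h.py <<'E'
import numpy as np, cv2
from workcell import bot
def grab(n):
    f=bot.grab_frame(n); np.savez(f'{n}.npz',**f); return f
def pt(f,u,v,z=None):
    h=f['color'].shape[0]; fl=h/2/np.tan(np.radians(float(f['fov_y']))/2)
    d=np.array([(u-f['cx'])/fl,(v-f['cy'])/fl,1.]); R=f['R'];t=f['t']
    if z is None:
        return R.T@(d*f['depth'][int(v),int(u)]-t)
    o=-R.T@t; r=R.T@d; return o+r*(z-o[2])/r[2]
def proj(f,X):
    h=f['color'].shape[0]; fl=h/2/np.tan(np.radians(float(f['fov_y']))/2)
    c=f['R']@np.array(X)+f['t']; return c[0]/c[2]*fl+f['cx'],c[1]/c[2]*fl+f['cy']
def save(f,p,box=None,s=1.5):
    im=f['color'][...,::-1]
    if box: im=im[box[1]:box[3],box[0]:box[2]]
    cv2.imwrite(p,cv2.resize(im,None,fx=s,fy=s,interpolation=cv2.INTER_CUBIC))
E
python3 - <<'E'
from h import *
for n in('top','scene'):
    f=grab(n); save(f,f'pics/{n}0.png')
    print(n,-f['R'].T@f['t'],f['R'][2],f['fov_y'])
print(bot.observe())
E
```

```text
top [ 0.44613576 -0.02855919  1.28667902] [ 1.09559021e-01  7.31932341e-04 -9.93980023e-01] 54.14023067490416
scene [ 1.55942238 -0.53704699  0.91240359] [-0.70180803  0.36625625 -0.6110007 ] 52.90175782596409
{'clock': 0.1, 'qpos': array([-1.23919885,  0.52194995, -0.03630278,  1.59993156,  0.02120351,
        1.02109772, -0.11280243]), 'qd': array([ 5.14961473e-04, -1.96090244e-03,  2.66718678e-03, -1.97587752e-03,
        5.86803752e-05,  3.97947686e-04, -1.00523426e-03]), 'joint_efforts': array([ 4.55452187e-03, -9.28471398e+01,  1.98461719e+00, -3.70531154e+01,
        1.81938725e-02,  5.32485239e-03,  9.30536885e-06]), 'position': array([0.24435658, 0.57495323, 0.24779329]), 'tool_rot': array([3.14150794e+00, 9.98018979e-04, 1.16896551e+00]), 'force': array([-0.17392496, -0.21059102, -0.53806062]), 'moment': array([-0.03279394, -0.03518174, -0.00792777]), 'grip_width': 0.08544786518285967}
```

View pics/top0.png

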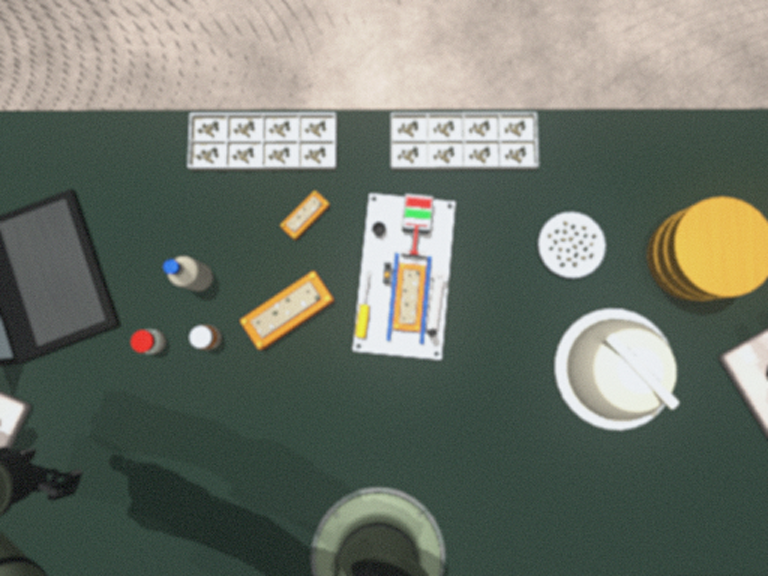

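View pics/scene0.png

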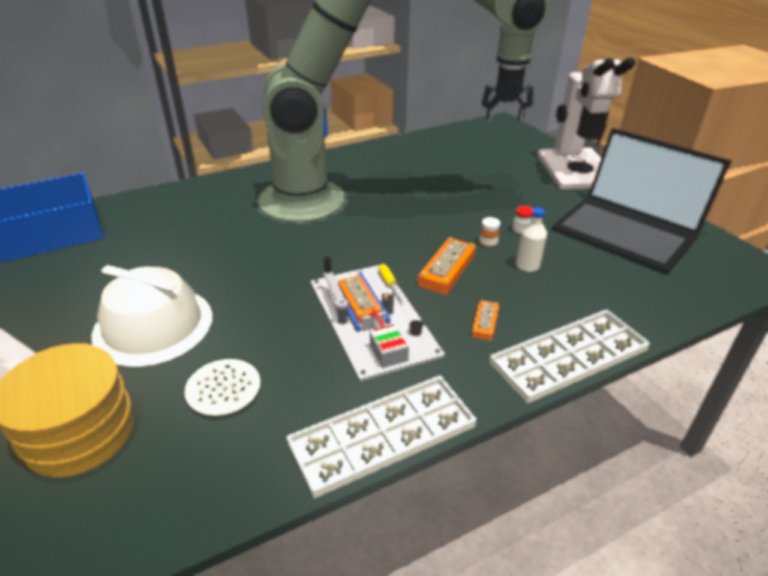

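Candidates for the carrier, top-picture pixels (768-wide): the small one at (304,214), the large one at (287,309), and the one in the jig's channel at (409,295). The last is middle-sized and lies in the channel, so it fits. I'll confirm it in an enlarged crop and work out the jig pose.

Run:
```python
from h import *
f=dict(np.load('top.npz'))
save(f,'pics/crop1.png',(225,120,315,245),4.8)
m=np.array([[235,115],[235,-85],[-130,-85],[-130,115]])/1000
px=np.array([[369,194],[455,202],[441,358],[353,351]])/1.5
W=np.array([pt(f,*p,z=.012)[:2] for p in px]); print(W.round(4))
a=m-m.mean(0);b=W-W.mean(0)
H=a.T@b; th=np.arctan2(H[0,1]-H[1,0],H[0,0]+H[1,1]); R=np.array([[np.cos(th),-np.sin(th)],[np.sin(th),np.cos(th)]])
t=W.mean(0)-R@m.mean(0); print('th',th,'o',t,'res',(W-(m@R.T+t)).round(4))
print(pt(f,369/1.5+4,194/1.5+4))
```

```text
[[ 0.8057  0.0201]
 [ 0.7864 -0.179 ]
 [ 0.4281 -0.1424]
 [ 0.444   0.0552]]
th -0.09668747811350877 o [ 0.5623599  -0.07138617] res [[-0.0017 -0.0003]
 [-0.0017 -0.0003]
 [ 0.0034  0.001 ]
 [-0.     -0.0004]]
[0.79287222 0.00633459 0.00672601]
```

View pics/crop1.png

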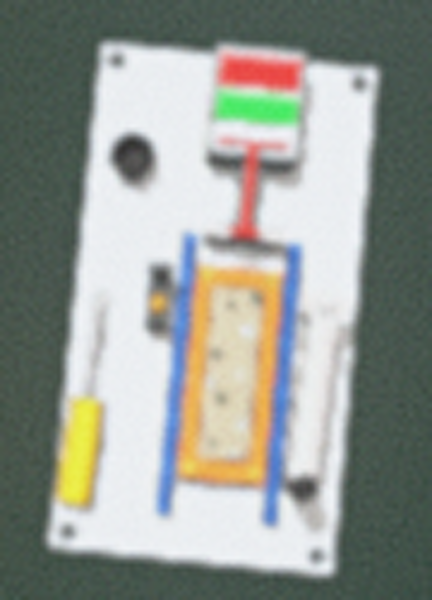

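The crop confirms it: the middle-sized carrier is in the channel, near end at about (222,480), far end at (228,268). The knob is at about (303,487), the pad at (243,238), and the red pointer at (252,143), short of the green zone. Next I'll compute positions.

```bash
cat >> h.py <<'E'
TH=-0.0967; O=np.array([.5624,-.0714]); RJ=np.array([[np.cos(TH),-np.sin(TH)],[np.sin(TH),np.cos(TH)]])
def j2w(x,y): return O+RJ@[x,y]
def w2j(p): return RJ.T@(np.array(p[:2])-O)
def goto(x,y,z,yaw):
    "tool-frame shift/turn from now to world x,y,z,yaw (tool down)"
    from scipy.spatial.transform import Rotation as Ro
    s=bot.observe(); R=Ro.from_euler('xyz',s['tool_rot']); T=Ro.from_euler('xyz',[np.pi,0,yaw])
    d=R.inv().apply(np.array([x,y,z])-s['position'])*1000
    w=(R.inv()*T).as_rotvec(degrees=True)
    print('pos',s['position'].round(4),'rot',s['tool_rot'].round(3),'F',s['force'].round(2),'t',s['clock'],'| shift',d.round(1),'turn',w.round(1))
E
python3 - <<'E'
from h import *
f=dict(np.load('top.npz'))
c=lambda u,v,z:w2j(pt(f,225+u/4.8,120+v/4.8,z=z)).round(4)
for n,u,v,z in [('knob',303,487,.11),('near',222,482,.040),('far',228,268,.04),('pad',243,240,.052),('railL end',164,514,.03),('railR end',270,522,.03),('railLtop',190,236,.03),('railRtop',295,246,.03),('pot',133,157,.026),('house1',218,45,.058),('house2',307,50,.058),('post',160,268,.072)]: print(n,c(u,v,z))
# depth points near knob
h=f['color'].shape
P=np.array([pt(f,u,v) for v in range(215,232) for u in range(278,300)])
k=P[(P[:,2]>.09)&(P[:,2]<.125)];print('knob depth',len(k),k.mean(0), w2j(k.mean(0)),k[:,2].max())
kj=w2j(k.mean(0))-np.array([.05,-.06]); print(np.hypot(*kj),'phi',np.arctan2(-kj[0],kj[1]))
k=j2w(*w2j(k.mean(0))); goto(k[0],k[1],.25,1.5)
E
```

```text
knob [-0.0748 -0.052 ]
near [-0.074  -0.0011]
far [0.0749 0.0084]
pad [0.0936 0.0001]
railL end [-0.0996  0.0367]
railR end [-0.0981 -0.037 ]
railLtop [0.0967 0.037 ]
railRtop [ 0.0966 -0.0374]
pot [0.1502 0.0828]
house1 [0.2282 0.0301]
house2 [ 0.2305 -0.0321]
post [0.0655 0.0551]
knob depth 27 [ 0.48467768 -0.11410444  0.10957221] [-0.07323613 -0.05000897] 0.11324489556994773
0.1236404605132768 phi 1.4899010148842136
pos [0.2444 0.575  0.2478] rot [3.142e+00 1.000e-03 1.169e+00] F [-0.17 -0.21 -0.54] t 0.1 | shift [-540.2  490.7   -1.6] turn [ -0.    0.1 -19. ]
```

Call:
{"op": "arm_command", "data": {
  "targets": [
    [-36,33,0,0,0,0],
    [-36,33,0,0,0,0],
    [-36,33,0,0,0,0],
    [-36,33,0,0,0,0],
    [-36,33,0,0,0,0],
    [-36,33,0,0,0,0],
    [-36,33,0,0,0,0],
    [-36,33,0,0,0,0]
  ]
}}

```text
clock: 0.9
position: [0.3738, 0.2011, 0.2451]
tool_rot: [-3.139, 0.003, 1.178]
force: [1.4, 0.3, 0.2]
grip_width: 0.0856
```

Call:
{"op": "arm_command", "data": {
  "targets": [
    [-36,33,0,0,0,0],
    [-36,33,0,0,0,0],
    [-36,33,0,0,0,0],
    [-36,33,0,0,0,0],
    [-36,33,0,0,0,0],
    [-36,33,0,0,0,0],
    [0,0,0,0,0,-6],
    [0,0,0,0,0,-6]
  ]
}}

```text
clock: 1.7
position: [0.4745, -0.0887, 0.2453]
tool_rot: [-3.14, 0.004, 1.385]
force: [0.1, 0.3, -0.1]
grip_width: 0.0854
```

Run:
```python
from h import *
print(bot.observe()['qpos'].round(2)); goto(*j2w(-.0746,-.050),.098,1.4)
```

```text
[-0.11  0.31  0.21  1.98 -0.08  0.87  1.53]
pos [ 0.4745 -0.0887  0.2453] rot [-3.14   0.004  1.385] F [ 0.15  0.3  -0.1 ] t 1.7 | shift [-22.7  13.6 147.3] turn [-0.1  0.2 -0.9]
```

Call:
{"op": "arm_command", "data": {
  "targets": [
    [-23,14,0,0,0,-1],
    [0,0,45,0,0,0],
    [0,0,45,0,0,0],
    [0,0,35,0,0,0],
    [0,0,15,0,0,0],
    [0,0,0,0,0,0]
  ]
}}

```text
clock: 2.3
position: [0.4845, -0.1167, 0.1005]
tool_rot: [3.142, 0.003, 1.405]
force: [-0.3, 0.8, 0.5]
grip_width: 0.0853
```

Run:
```python
from h import *
goto(*j2w(-.0746,-.050),.098,1.4)
f=grab('scene');save(f,'pics/s1.png',(170,140,330,260),5)
print(np.array(proj(f,[*j2w(-.0746,-.050),.11]))*5-[850,700])
```

```text
pos [ 0.4845 -0.1167  0.1005] rot [3.142e+00 3.000e-03 1.405e+00] F [-0.25  0.79  0.5 ] t 2.3 | shift [ 2.6 -1.6  2.5] turn [0.  0.2 0.3]
[239.12764798 159.08052626]
```

View pics/s1.png

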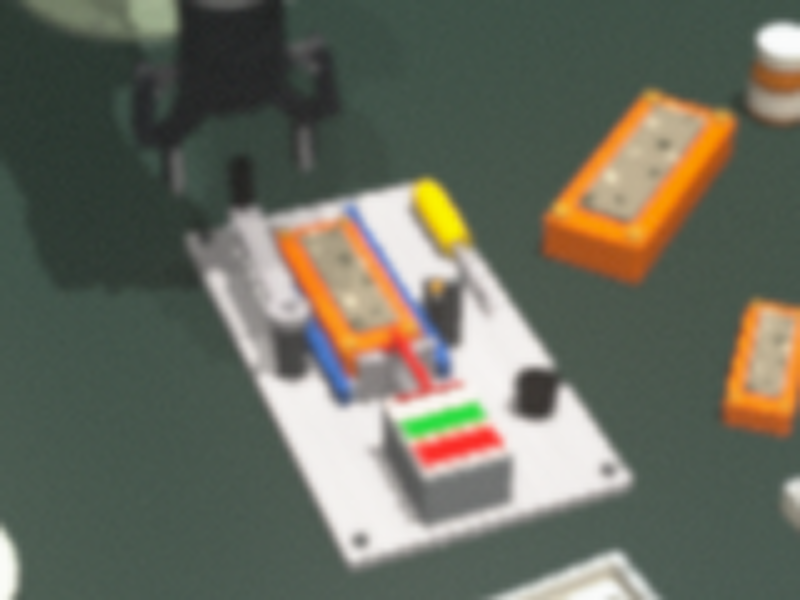

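The knob top at (239,160) matches the projected (239,159), and it sits between the open fingertips at (175,190) and (305,165). Closing the gripper.

Call:
{"op": "arm_command", "data": {
  "targets": [
    [2,-1,3,0,0,0],
    [0,0,0,0,0,0],
    [0,0,0,0,0,0],
    [0,0,0,0,0,0],
    [0,0,0,0,0,0],
    [0,0,0,0,0,0],
    [0,0,0,0,0,0],
    [0,0,0,0,0,0]
  ],
  "grip": 0,
  "grip_force": 25
}}

```text
clock: 3.15
position: [0.486, -0.1145, 0.1021]
tool_rot: [3.135, 0.003, 1.406]
force: [0.9, -0.1, -3.3]
grip_width: 0.017
```

Run:
```python
from h import *
s=bot.observe();print(s['position'],s['grip_width'],s['force'],s['tool_rot'],w2j(s['position']))
```

```text
[ 0.4859812  -0.11445868  0.10206389] 0.017007752757150118 [ 0.86633832 -0.0873148  -3.28798535] [3.13502128e+00 2.83411776e-03 1.40568992e+00] [-0.0719045  -0.05023571]
```

Call:
{"op": "arm_command", "data": {
  "targets": [
    [17.4,1.2,0,0,0,8],
    [17.4,1.2,0,0,0,8],
    [17.4,1.2,0,0,0,8],
    [17.4,1.2,0,0,0,8]
  ]
}}

```text
clock: 3.55
position: [0.5157, -0.0524, 0.1021]
tool_rot: [3.135, -0.001, 0.827]
force: [5.9, -3.7, -8.0]
grip_width: 0.0171
```

```bash
cat >> h.py <<'E'
def arc():
    s=bot.observe(); k=w2j(s['position'])-[.05,-.06]
    print('r',np.hypot(*k).round(4),'phi',np.arctan2(-k[0],k[1]).round(3),'yawphi',(s['tool_rot'][2]-TH).round(3),'z',s['position'][2],'rp',s['tool_rot'][:2],'F',s['force'].round(1),s['grip_width'],s['clock'])
E
python3 -c "
from h import *
arc()"
```

```text
r 0.1233 phi 0.923 yawphi 0.923 z 0.10214345871433489 rp [ 3.13500311e+00 -1.22883924e-03] F [ 5.9 -3.7 -8. ] 0.017053364763763245 3.55
```

Call:
{"op": "arm_command", "data": {
  "targets": [
    [17.4,1,0,0,0,8],
    [17.4,1,0,0,0,8],
    [17.4,1,0,0,0,8],
    [17.4,1,0,0,0,8],
    [13,0.5,0,0,0,6]
  ]
}}

```text
clock: 4.05
position: [0.5904, -0.0123, 0.1021]
tool_rot: [3.133, -0.007, 0.136]
force: [0.5, -7.7, -3.4]
grip_width: 0.0171
```

```bash
python3 -c "
from h import *
arc()"
```

```text
r 0.1246 phi 0.225 yawphi 0.233 z 0.10208788898986965 rp [ 3.13327762 -0.00668221] F [ 0.5 -7.7 -3.4] 0.017138128187811262 4.05
```

Call:
{"op": "arm_command", "data": {
  "targets": [
    [7,0.3,0,0,0,3],
    [7,0.3,0,0,0,3],
    [6,0.2,0,0,0,2.5],
    [5,0,0,0,0,2],
    [4,0,0,0,0,2],
    [3,0,0,0,0,1],
    [2,0,0,0,0,0],
    [0,0,0,0,0,0]
  ]
}}

```text
clock: 4.85
position: [0.6205, -0.0118, 0.1019]
tool_rot: [3.135, 0.006, -0.113]
force: [1.1, -0.7, 5.4]
grip_width: 0.0169
```

```bash
python3 -c "
from h import *
arc()"
```

```text
r 0.125 phi -0.017 yawphi -0.016 z 0.1019012860551995 rp [3.13503333 0.00621943] F [ 1.1 -0.7  5.4] 0.01687304829845956 4.85
```

Call:
{"op": "arm_command", "data": {
  "targets": [
    [3,0,0,0,0,0],
    [3,0,0,0,0,0],
    [0,0,0,0,0,0]
  ]
}}

```text
clock: 5.15
position: [0.6205, -0.0119, 0.1018]
tool_rot: [3.137, 0.02, -0.112]
force: [2.7, -0.3, 6.2]
grip_width: 0.0171
```

```bash
python3 -c "
from h import *
arc()
f=grab('top');save(f,'pics/t2.png',(225,120,315,245),4.8)
f=grab('scene');save(f,'pics/s2.png',(170,140,330,260),5)"
```

```text
r 0.1249 phi -0.017 yawphi -0.016 z 0.10180341727149814 rp [3.13708366 0.0197893 ] F [ 2.7 -0.3  6.2] 0.01706919759999751 5.15
```

View pics/s2.png

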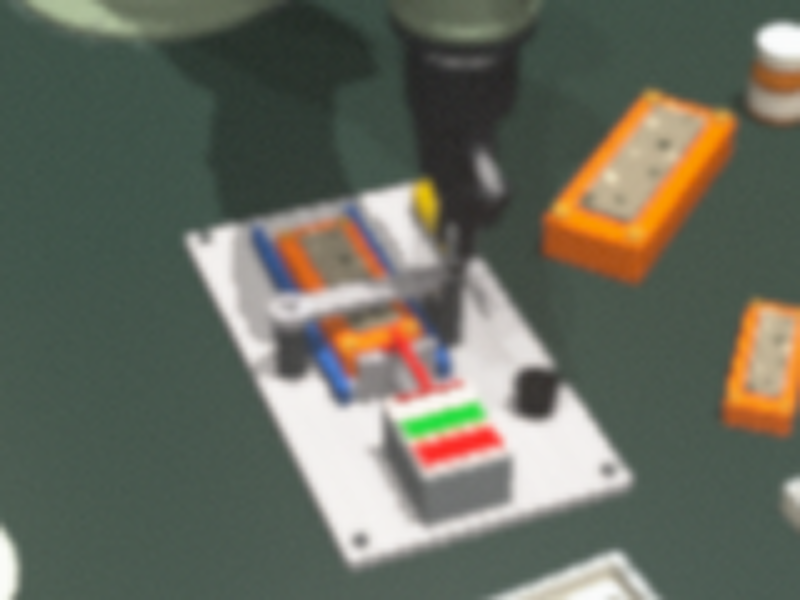

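The bar lies across the channel, hinge at (290,310), knob over the latch post near (450,250). It doesn't move under further push, so it is on its stop. Releasing and lifting.

Call:
{"op": "arm_command", "data": {
  "targets": [
    [0,0,0,0,0,0],
    [0,0,0,0,0,0],
    [0,0,0,0,0,0],
    [0,0,0,0,0,0],
    [0,0,0,0,0,0],
    [0,0,-20,0,0,0],
    [0,0,-40,0,0,0],
    [0,0,-40,0,0,0]
  ],
  "grip": 60
}}

```text
clock: 6.05
position: [0.6206, -0.0112, 0.1996]
tool_rot: [3.135, 0.027, -0.112]
force: [1.5, 0.1, 0.5]
grip_width: 0.0515
```

```bash
python3 -c "
from h import *
goto(*j2w(-.115,0),.20,TH)
f=grab('top');save(f,'pics/t3.png',(225,120,315,245),4.8)"
```

```text
pos [ 0.6206 -0.0112  0.1996] rot [ 3.135  0.027 -0.112] F [1.52 0.12 0.5 ] t 6.05 | shift [-166.    68.1    4.6] turn [ 0.3  1.6 -0.9]
```

View pics/t3.png

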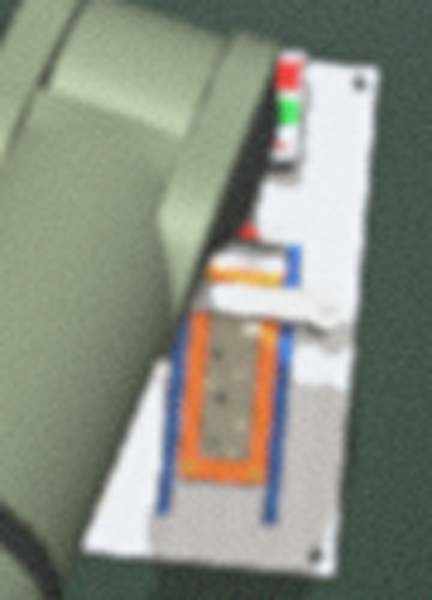

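Call:
{"op": "arm_command", "data": {
  "targets": [
    [-42,17,0,0,1.6,0],
    [-42,17,0,0,0,0],
    [-42,17,0,0,0,0],
    [-40,17,0,0,0,0],
    [0,0,0,0,0,-8.5],
    [0,0,0,0,0,-8.5],
    [0,0,0,0,0,-8.5],
    [0,0,0,0,0,-8.5]
  ],
  "grip": 0
}}

```text
clock: 6.9
position: [0.4445, -0.062, 0.2072]
tool_rot: [3.131, -0.01, 0.493]
force: [-0.4, -0.1, 0.3]
grip_width: 0.0002
```

Call:
{"op": "arm_command", "data": {
  "targets": [
    [0,0,0,0,0,-8.5],
    [0,0,0,0,0,-8.5],
    [0,0,0,0,0,-8.5],
    [0,0,0,0,0,-8.5],
    [0,0,0,0,0,-8.5],
    [0,0,0,0,0,-8.5],
    [0,0,0,0,0,-4],
    [0,0,0,0,0,0]
  ]
}}

```text
clock: 7.7
position: [0.4448, -0.0625, 0.2082]
tool_rot: [3.124, 0.002, 1.47]
force: [0.1, 0.3, 0.3]
grip_width: -0.0
```

```bash
python3 -c "
from h import *
goto(*j2w(-.110,0),.06,TH+np.pi/2);print(bot.observe()['grip_width'])"
```

```text
pos [ 0.4448 -0.0625  0.2082] rot [3.124e+00 2.000e-03 1.470e+00] F [0.06 0.26 0.27] t 7.7 | shift [  2.8   5.3 148.3] turn [ 1.   0.1 -0.2]
-7.361064943562653e-06
```

Call:
{"op": "arm_command", "data": {
  "targets": [
    [3,5,0,1,0,0],
    [0,0,45,0,0,0],
    [0,0,45,0,0,0],
    [0,0,45,0,0,0],
    [0,0,12,0,0,0],
    [0,0,0,0,0,0]
  ]
}}

```text
clock: 8.3
position: [0.4547, -0.0589, 0.0566]
tool_rot: [3.141, 0.001, 1.457]
force: [0.7, -0.0, 0.6]
grip_width: 0.0002
```

```bash
python3 -c "
from h import *
goto(*j2w(-.088,0),.036,TH+np.pi/2)
f=grab('scene');save(f,'pics/s4.png',(170,140,330,260),5)"
```

```text
pos [ 0.4547 -0.0589  0.0566] rot [3.141e+00 1.000e-03 1.457e+00] F [ 0.68 -0.04  0.58] t 8.3 | shift [-1.7 20.4 20.6] turn [ 0.1  0.  -1. ]
```

View pics/s4.png

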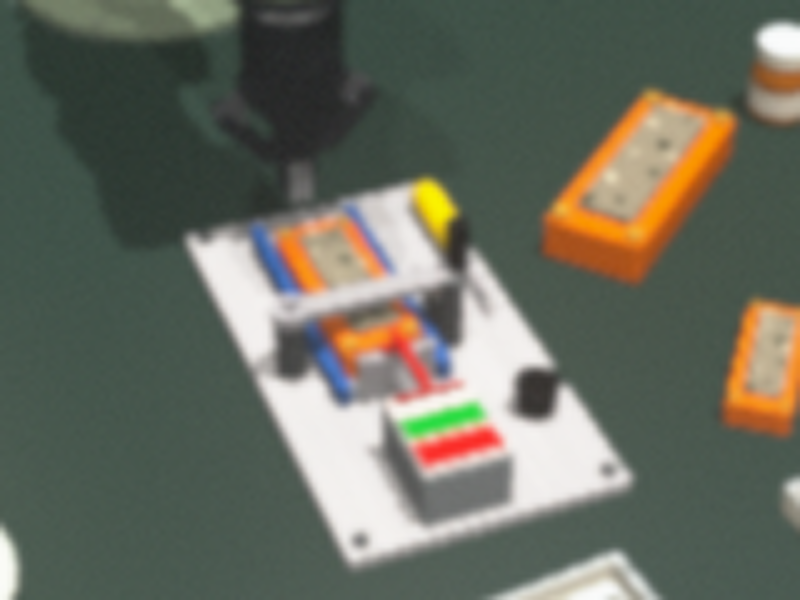

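Keeper shut (knob over post at (457,240)). The closed fingers at (300,180) are just behind the carrier's near end, clear of it. Lowering and advancing.

Call:
{"op": "arm_command", "data": {
  "targets": [
    [-2,0,12,0,0,-1],
    [0,0,9,0,0,0],
    [0,8,0,0,0,0],
    [0,8,0,0,0,0],
    [0,6,0,0,0,0],
    [0,5,0,0,0,0],
    [0,5,0,0,0,0],
    [0,0,0,0,0,0]
  ]
}}

```text
clock: 9.15
position: [0.4926, -0.064, 0.0386]
tool_rot: [3.135, 0.0, 1.474]
force: [-0.3, 0.2, -0.2]
grip_width: -0.0001
```

```bash
python3 -c "
from h import *
s=bot.observe();print(w2j(s['position']),s['force'])
goto(*j2w(-.041,0),.036,TH+np.pi/2)"
```

```text
[-0.07019454  0.00065434] [-0.26084365  0.17453533 -0.17994295]
pos [ 0.4926 -0.064   0.0386] rot [3.135 0.    1.474] F [-0.26  0.17 -0.18] t 9.15 | shift [-0.7 29.2  2.8] turn [ 0.4  0.  -0. ]
```

Call:
{"op": "arm_command", "data": {
  "targets": [
    [0,3,2,0,0,0],
    [0,3,0,0,0,0],
    [0,3,0,0,0,0],
    [0,0,0,0,0,0]
  ]
}}

```text
clock: 9.55
position: [0.5012, -0.0648, 0.0365]
tool_rot: [3.136, 0.0, 1.474]
force: [0.2, -0.7, 0.4]
grip_width: -0.0
```

```bash
python3 -c "
from h import *
s=bot.observe();print(w2j(s['position']),s['force'])
goto(*j2w(-.041,0),.036,TH+np.pi/2)
f=grab('scene');save(f,'pics/s5.png',(200,160,290,250),6.6)"
```

```text
[-0.06151416  0.00062631] [ 0.18128459 -0.65362483  0.4141256 ]
pos [ 0.5012 -0.0648  0.0365] rot [3.136 0.    1.474] F [ 0.18 -0.65  0.41] t 9.55 | shift [-0.6 20.5  0.6] turn [ 0.3  0.  -0. ]
```

View pics/s5.png

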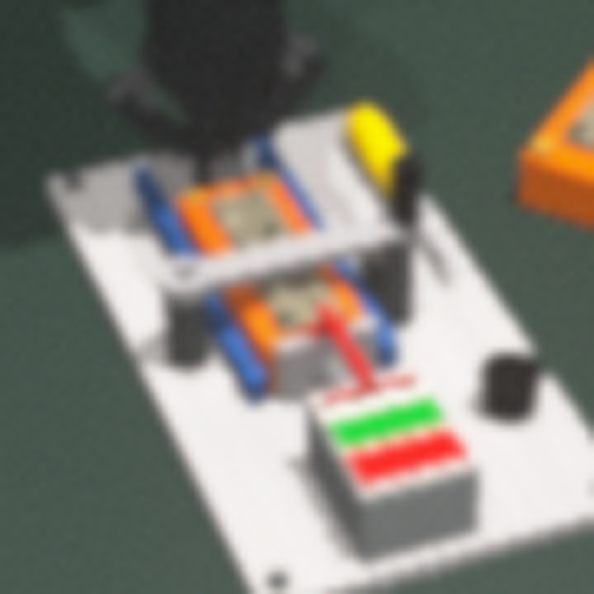

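Carrier now meets the pad at about (330,345). The pointer at (370,388) is still at zero and the green zone is at (385,420).

Call:
{"op": "arm_command", "data": {
  "targets": [
    [0,3,0,0,0,0],
    [0,3,0,0,0,0],
    [0,3,0,0,0,0],
    [0,3,0,0,0,0],
    [0,3,0,0,0,0],
    [0,1,0,0,0,0]
  ]
}}

```text
clock: 10.2
position: [0.511, -0.0656, 0.0359]
tool_rot: [-3.133, -0.001, 1.474]
force: [-6.6, 0.7, 4.4]
grip_width: 0.0003
```

```bash
python3 -c "
from h import *
s=bot.observe();print(w2j(s['position']),s['force'])
goto(*j2w(-.041,0),.036,TH+np.pi/2)
f=grab('scene');save(f,'pics/s6.png',(200,160,290,250),6.6)
for x in np.arange(.145,.23,.005): 
  u,v=proj(f,[*j2w(x,.018),.0585]); print(round(x,3),f['color'][int(v),int(u)], end=' ')
"
```

```text
[-0.05173436  0.00078587] [-6.61256766  0.68371636  4.35566243]
pos [ 0.511  -0.0656  0.0359] rot [-3.133e+00 -1.000e-03  1.474e+00] F [-6.61  0.68  4.36] t 10.2 | shift [-0.8 10.7 -0.1] turn [-0.5 -0.1 -0. ]
0.145 [141 141 152] 0.15 [202 191 191] 0.155 [226 220 220] 0.16 [246 239 235] 0.165 [249 234 229] 0.17 [233 179 163] 0.175 [178 169 107] 0.18 [ 93 214  85] 0.185 [ 46 221  67] 0.19 [ 68 220  78] 0.195 [170 213 130] 0.2 [236 186 150] 0.205 [250  99  88] 0.21 [251  46  41] 0.215 [251  55  50] 0.22 [250 124 118] 0.225 [243 182 176] 0.23 [214 194 189]
```

View pics/s6.png

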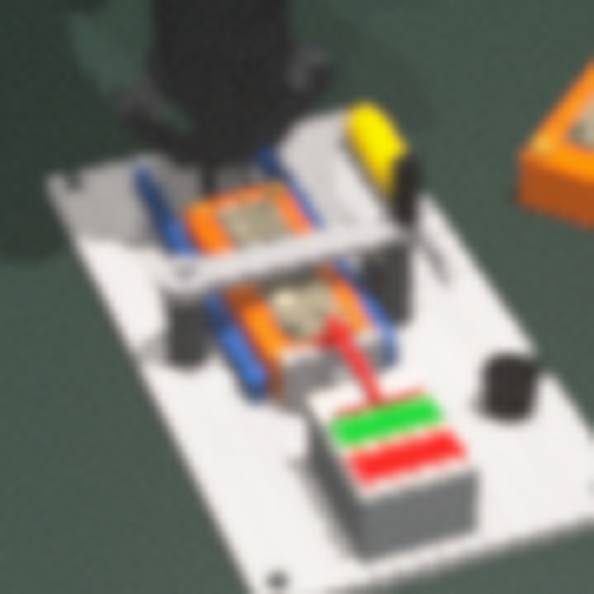

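Pointer at (380,401), just short of green: gauge about 0.010, so roughly 14 mm more.

Call:
{"op": "arm_command", "data": {
  "targets": [
    [0,3.5,0,0,0,0],
    [0,3.5,0,0,0,0],
    [0,3.5,0,0,0,0],
    [0,3.5,0,0,0,0],
    [0,3,0,0,0,0]
  ]
}}

```text
clock: 10.75
position: [0.5177, -0.0662, 0.0346]
tool_rot: [-3.111, -0.003, 1.473]
force: [-16.4, 2.4, 12.0]
grip_width: -0.0
```

```bash
cat >> h.py <<'E'
def gauge(p):
    s=bot.observe();print('jig',w2j(s['position']).round(4),s['position'][2],s['tool_rot'],s['force'].round(1),s['clock'])
    f=grab('scene');save(f,p,(200,160,290,250),6.6)
    for x in np.arange(.150,.222,.004):
        u,v=proj(f,[*j2w(x,.01),.0585]); print(round(x,3),f['color'][int(round(v)),int(round(u))],end=' ')
E
python3 -c "
from h import *
gauge('pics/s7.png')"
```

```text
jig [-0.045   0.0009] 0.03462305240936144 [-3.11124109 -0.00314681  1.47302161] [-16.4   2.4  12. ] 10.75
0.15 [230 181 174] 0.154 [230 181 174] 0.158 [249 231 226] 0.162 [249 221 213] 0.166 [243 179 170] 0.17 [246 215 206] 0.174 [221 158 134] 0.178 [137 185  74] 0.182 [ 66 213  64] 0.186 [ 61 219  69] 0.19 [ 96 219  93] 0.194 [200 200 140] 0.198 [240 146 120] 0.202 [251  72  66] 0.206 [251  72  66] 0.21 [252  46  41] 0.214 [251  71  65] 0.218 [247 155 148]
```

View pics/s7.png

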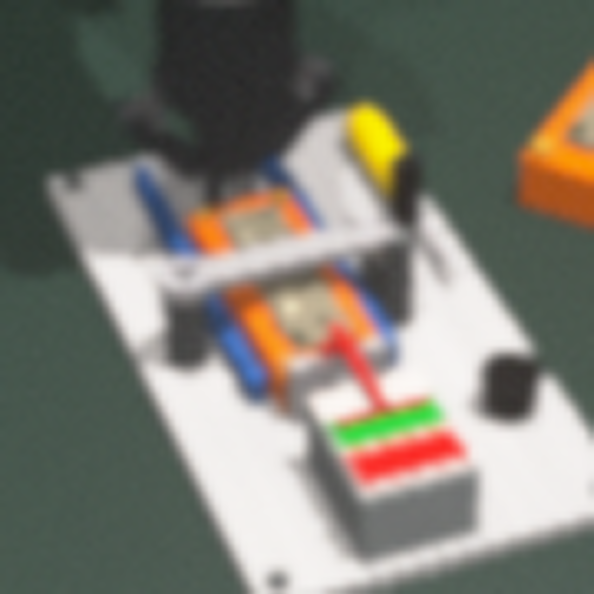

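Pointer bar at (385,408), at the start of green (gauge about 0.015). The tool has tilted slightly and is bearing down, so I'll correct both while pushing on.

Call:
{"op": "arm_command", "data": {
  "targets": [
    [0,4,-1,-1,0,0],
    [0,4,-1,-1,0,0],
    [0,4,-1,-1,0,0]
  ]
}}

```text
clock: 11.1
position: [0.5243, -0.0668, 0.0357]
tool_rot: [3.131, -0.004, 1.473]
force: [-10.4, 0.9, -2.4]
grip_width: 0.0
```

```bash
python3 -c "
from h import *
gauge('pics/s8.png')"
```

```text
jig [-0.0384  0.0009] 0.03566256456947983 [ 3.13092664 -0.00358622  1.47307552] [-10.4   0.9  -2.4] 11.1
0.15 [230 179 174] 0.154 [230 179 174] 0.158 [248 230 225] 0.162 [249 221 214] 0.166 [246 185 174] 0.17 [245 226 215] 0.174 [222 176 145] 0.178 [172 147  82] 0.182 [145 147  61] 0.186 [137 156  64] 0.19 [116 196  91] 0.194 [199 198 140] 0.198 [240 145 119] 0.202 [251  72  67] 0.206 [251  72  67] 0.21 [251  43  40] 0.214 [251  71  67] 0.218 [247 153 147]
```

Pointer is now inside the green (jig x about .183, gauge about 0.022). Hold and watch for drift.

Call:
{"op": "arm_command", "data": {
  "targets": [
    [0,2,0,0.3,0,0],
    [0,1.5,0,0,0,0],
    [0,1.5,0,0,0,0],
    [0,1.5,0,0,0,0]
  ]
}}

```text
clock: 11.55
position: [0.5236, -0.0668, 0.0339]
tool_rot: [-3.133, -0.004, 1.473]
force: [-9.9, 1.6, 8.0]
grip_width: -0.0003
```

Call:
{"op": "arm_command", "data": {
  "targets": [
    [0,1,0,0,0,0],
    [0,1,0,0,0,0],
    [0,1,0,0,0,0],
    [0,1,0,0,0,0]
  ]
}}

```text
clock: 11.95
position: [0.5235, -0.0668, 0.0333]
tool_rot: [-3.124, -0.005, 1.472]
force: [-8.3, 0.3, 5.5]
grip_width: -0.0
```

```bash
python3 -c "
from h import *
gauge('pics/s9.png')"
```

```text
jig [-0.0391  0.0008] 0.03334970556676376 [-3.12402055 -0.00496681  1.47237701] [-8.3  0.3  5.5] 11.95
0.15 [230 179 174] 0.154 [230 179 174] 0.158 [248 230 225] 0.162 [249 221 214] 0.166 [246 183 174] 0.17 [245 226 214] 0.174 [224 174 145] 0.178 [185 142  81] 0.182 [143 149  58] 0.186 [133 170  64] 0.19 [110 203  90] 0.194 [200 200 140] 0.198 [240 144 120] 0.202 [251  71  64] 0.206 [251  71  64] 0.21 [252  47  42] 0.214 [251  71  66] 0.218 [247 153 147]
```

View pics/s9.png

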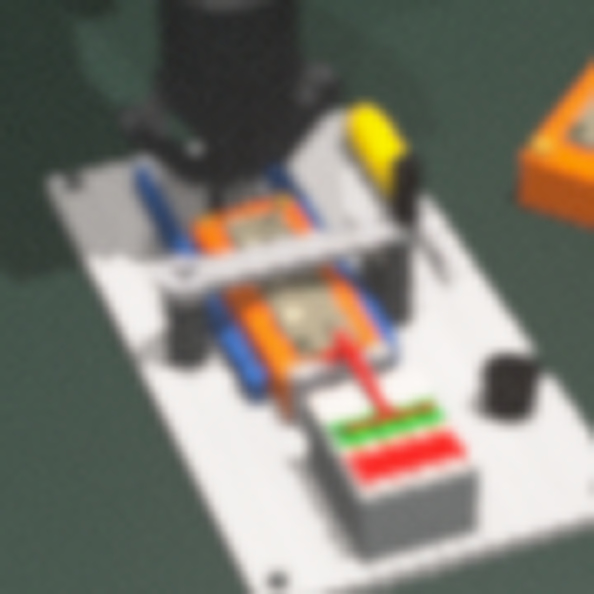

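Pointer bar at (390,415), inside green but towards its near side (gauge about 0.020). A few mm more for margin, then the long hold.

Call:
{"op": "arm_command", "data": {
  "targets": [
    [0,3.5,-1.5,-0.8,0,0],
    [0,3.5,-1,-0.5,0,0],
    [0,3.5,-1,-0.5,0,0],
    [0,2,-0.5,-0.2,0,0],
    [0,1.5,-0.4,-0.2,0,0],
    [0,1.5,-0.4,-0.2,0,0],
    [0,1.5,-0.4,-0.2,0,0],
    [0,1.5,-0.4,-0.2,0,0]
  ]
}}

```text
clock: 12.8
position: [0.5246, -0.0669, 0.0333]
tool_rot: [-3.137, -0.006, 1.472]
force: [-8.4, 1.1, 0.9]
grip_width: 0.0001
```

```bash
python3 -c "
from h import *
gauge('pics/s10.png')"
```

```text
jig [-0.0381  0.0008] 0.03328048239266671 [-3.13673922 -0.00634116  1.47205102] [-8.4  1.1  0.9] 12.8
0.15 [230 180 175] 0.154 [230 180 175] 0.158 [249 231 226] 0.162 [249 221 214] 0.166 [246 184 174] 0.17 [244 226 215] 0.174 [222 175 144] 0.178 [174 148  82] 0.182 [150 147  60] 0.186 [138 155  62] 0.19 [116 195  91] 0.194 [199 198 140] 0.198 [240 146 121] 0.202 [251  72  66] 0.206 [251  72  66] 0.21 [252  45  40] 0.214 [251  71  66] 0.218 [247 154 147]
```

Steady at gauge about 0.021, 8.4 N. Holding more than 2 s.

Call:
{"op": "arm_command", "data": {
  "targets": [
    [0,1.5,-0.4,-0.1,0,0],
    [0,1.5,-0.4,-0.1,0,0],
    [0,1.5,-0.4,-0.1,0,0],
    [0,1.5,-0.4,-0.1,0,0],
    [0,1.5,-0.4,-0.1,0,0],
    [0,1.5,-0.4,-0.1,0,0],
    [0,1.5,-0.4,-0.1,0,0],
    [0,1.5,-0.4,-0.1,0,0]
  ]
}}

```text
clock: 13.65
position: [0.5245, -0.0669, 0.0334]
tool_rot: [-3.125, -0.008, 1.472]
force: [-9.1, 0.5, 2.8]
grip_width: -0.0002
```

Call:
{"op": "arm_command", "data": {
  "targets": [
    [0,1.5,-0.4,-0.1,0,0],
    [0,1.5,-0.4,-0.1,0,0],
    [0,1.5,-0.4,-0.1,0,0],
    [0,1.5,-0.4,-0.1,0,0],
    [0,1.5,-0.4,-0.1,0,0],
    [0,1.5,-0.4,-0.1,0,0],
    [0,1.5,-0.4,-0.1,0,0],
    [0,1.5,-0.4,-0.1,0,0]
  ]
}}

```text
clock: 14.45
position: [0.5245, -0.0669, 0.0335]
tool_rot: [-3.114, -0.009, 1.471]
force: [-9.2, 1.6, 2.5]
grip_width: 0.0002
```

Call:
{"op": "arm_command", "data": {
  "targets": [
    [0,1.5,-0.4,-0.1,0,0],
    [0,1.5,-0.4,-0.1,0,0],
    [0,1.5,-0.4,-0.1,0,0],
    [0,1.5,-0.4,-0.1,0,0],
    [0,1.5,-0.4,-0.1,0,0],
    [0,1.5,-0.4,-0.1,0,0],
    [0,1.5,-0.4,-0.1,0,0],
    [0,1.5,-0.4,-0.1,0,0]
  ]
}}

```text
clock: 15.25
position: [0.5245, -0.0669, 0.0336]
tool_rot: [-3.102, -0.01, 1.471]
force: [-8.7, 0.9, 2.4]
grip_width: 0.0001
```

```bash
python3 -c "
from h import *
gauge('pics/s11.png')
for i in range(12): bot.grab_frame('top')
print();gauge('pics/s12.png')"
```

```text
jig [-0.0382  0.0008] 0.03363784200548893 [-3.10238021 -0.01039348  1.47067771] [-8.7  0.9  2.4] 15.25
0.15 [230 179 173] 0.154 [230 179 173] 0.158 [248 230 225] 0.162 [250 221 215] 0.166 [246 184 174] 0.17 [244 226 214] 0.174 [223 176 146] 0.178 [174 147  82] 0.182 [150 146  60] 0.186 [140 156  63] 0.19 [116 195  90] 0.194 [199 198 140] 0.198 [240 144 118] 0.202 [251  72  65] 0.206 [251  72  65] 0.21 [252  45  41] 0.214 [251  69  64] 0.218 [247 153 147] 
jig [-0.0382  0.0008] 0.03359453683433483 [-3.10234906 -0.0103735   1.4706646 ] [-8.4  1.7  2.1] 15.9
0.15 [230 179 174] 0.154 [230 179 174] 0.158 [249 231 226] 0.162 [249 220 213] 0.166 [246 182 173] 0.17 [244 226 214] 0.174 [222 175 144] 0.178 [173 147  82] 0.182 [149 146  60] 0.186 [139 156  63] 0.19 [116 195  91] 0.194 [200 198 140] 0.198 [241 146 120] 0.202 [251  73  64] 0.206 [251  73  64] 0.21 [252  48  43] 0.214 [251  69  65] 0.218 [247 153 147]
```

View pics/s12.png

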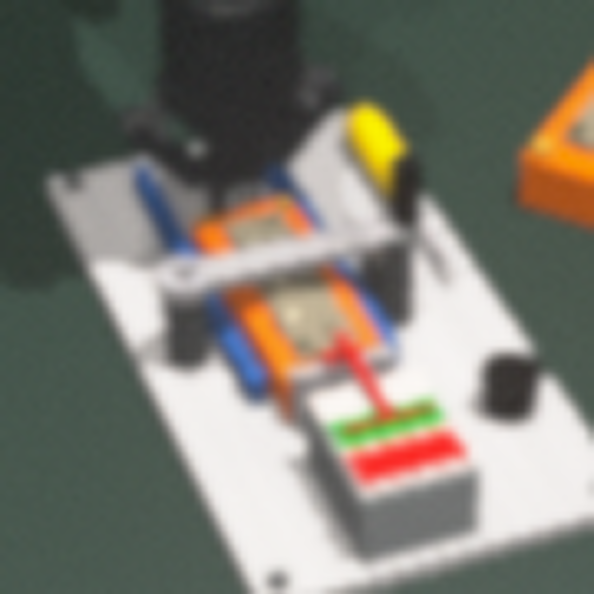

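Pointer bar at (390,417), inside green and unmoved over 0.65 s. The keeper is across with its knob on the post, and the pot and driver are where they were. Handing in.

```bash
python3 -c "
from h import *
bot.job_done()"
```

```text
the job is handed in; nothing more can be done
```

The keeper bar is shut, and the arm is still pressing the carrier against the sprung stop with the pointer in the green. I handed the job in at 15.9 s; no verdict was reported.

- **Keeper:** I gripped the knob and swung the bar round its arc until it was on its stop. Further push did not move it. By my jig calibration it read −0.017 rad, which is a small offset around zero. I then released the knob and lifted clear.
- **Carrier:** I pushed the middle-sized carrier along the channel with the closed fingers. The pointer never got near the red zone.
- **Last checks:** The gauge was about 0.021 m by the pointer, which means about 8.4 N on the pad. The wrist felt 8.4 to 9.2 N against the push. The position stayed within 0.1 mm for over 3 s, and the screw pot and driver had not moved in the last picture.
- **Not perfect:** The tool leaned slowly to about 0.04 rad during the hold, but the lean stopped once the arm was still. I judged the carrier's flatness and squareness only by eye and by its fit in the channel; I did not measure them. I also did not re-check the things on the bench away from the jig, though the arm kept clear of them.

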